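Seat a slicing disc on its drive key

ROBOT

A 6-joint arm with a two-finger parallel gripper is mounted at the origin on a cart in front of the work surface, level with it; the furniture and walls round the work are solid. World frame = base frame: x ahead of the robot, y to its left, z up, the work surface at z = 0. Lengths are in mm, angles in rad, forces in N, time in s.
With the tool pointing down it reaches from about 300 to 775 mm from the base axis. Payload 14.6 kg.
Tool frame: the origin (TCP) lies at the very end of the fingers, on their centre line; the grasp point (between the pads) lies 19 mm behind it; z points along the fingers, x is the direction in which the jaws open and shut, and the axes are right-handed (so a half turn about z gives the same grasp; the last joint's range is limited). The gripper opens to 94 mm and grips with 3 to 60 N. Pads are 16 mm wide; open, the fingers measure 119 mm over their backs; the gripper's body (75 mm by 177 mm) begins 78 mm behind the grasp point.
Start: joints at [1.067, 0.3, 1.521, -0, 1.321, -0.067], TCP at [232.669, 498.352, 205.446] pointing down, gripper open.
Joint ranges: [-3.03, 3.03], [-0.79, 2.21], [0.23, 2.52], [-1.04, 4.18], [0, 3.07], [-2.55, 2.55]. Speed limits (rad/s): [2.22, 2.22, 2.57, 3.14, 3.14, 3.14].

INTERFACE

Orientations are given as a unit quaternion [x, y, z, w].
In Python, from workcell import bot gives the robot as it stands.
- The arm moves only by the tool step_arm, never from a script. Its argument "plan" is a list of rows, each a list of 3 entries, a list of its own where there are three numbers: the finger opening in mm, from 0 to 94, then the shift along the tool's x, y, z each as a share of 2 cm, from -1 to 1, then the turn, a rotation vector about the tool's x, y, z each as a share of 10 degrees, from -1 to 1. A call has 1 to 8 rows; each row shifts and turns the commanded pose from where the row before left it, along the tool's axes as they then stand; what a row does not reach is not made up. A row lasts 1/8 s, in which the tool goes at most 62.5 mm and 10.7 degrees, less where a joint would pass 70% of its speed; a pose out of reach is approached as far as the arm can. A call with a number of a shift or a turn outside -1 to 1 is refused whole. A call with a gripper value outside its range is refused whole. The fingers move at their own pace and stop on an object; "newtons" is the grip in N (left out, the last holds). Time passes only in rows, so rows that do not move let the fingers close. It gives the time, the measured TCP pose, the force and the opening at its end, in the units of the state.
- bot.sense(): the state, without advancing time (a new reading comes with each control period).
- bot.snapshot(name): name is "scene" or "top" or "wrist"; returns (picture, depth): 400x640x3 uint8, red, green, blue; 400x640 float32, mm along the optical axis (not along the pixel's ray), 0 where there is no reading.
- bot.camera_info(name): a dict with "fx", "fy", "cx", "cy" (pixels), "R" (3x3) and "t" (3): a world point X has camera coordinates R X + t. Camera axes: x right, y down, z forward; pixel columns grow to the right and rows downward; lengths in mm; the calibration is good to about 2 mm. A picture is of the moment at which its call begins: read the wrist's pose just before it. camera_info takes no time and is no camera call; for the wrist camera it gives the pose at the moment of the call.
- bot.job_done(): hands the job in, once; it reports no verdict.
The state is a dict: "time_s": time; "qpos": joint angles; "qvel": joint speeds; "joint_torque": joint torques, N m; "eef_pos": TCP position; "eef_rot": TCP orientation; "ft_force": force on the tool from outside, world axes, zero at the start; "torque": the same for the moment, N m; "width": opening from 0.0 (shut) to 1.0 (fully open).
Only numpy, scipy, OpenCV 4.12 (cv2) and the standard library are available. Lean on these libraries where they do the work, as an engineer would, in place of code of your own. Each camera call takes 0.05 s, during which the arm holds its last target.

TASK

The slicing disc of the food processor sits high because its rim rests on the orange key of the machine. With a fingertip, push the black finger bar to turn the disc clockwise, seen from above, until the notch in its rim stands over the key, then press the black hub down until the disc is fully home. Do not lift the disc, handle it gently, leave the salt shaker, spice jar, lemon and onion where they stand, and finish clear of everything.

Things in the scene. Friction and masses are not known exactly. Their poses are not given: they have to be found in the camera images.
- machine: low round white drive base of a food processor, 200 mm across and 41 mm high, fixed to the worktop; origin at the centre of its underside, z up on the disc's axis. Its orange key stands at the rim in the base's own -x direction.
- key_mark (a point): top of the orange marker post (14 mm wide, 10 mm deep, top 74 mm above the worktop) that stands on the base just outside the disc's edge, 85 mm from the axis: always visible, it shows where the key is. It is one piece with the key.
- key_top (a point): top of the orange key at 70 mm from the axis: a ridge 10 mm wide with a round top, lying along the radius from the marker post inward to 63 mm from the axis, 56 mm above the worktop. The disc's rim rests on it; it fits the disc's notch with 3 mm to spare on each side.
- notch (a point): middle of the notch in the disc's rim, at the disc's upper face and 70 mm from the axis: an open slot 16 mm wide, cut 14 mm in from the edge, its sides and a line pointing at it painted orange. The steel disc is 150 mm across and 5 mm thick; its upper face is 61 mm above the worktop at the start and 51 mm when seated, when the key fills the notch and stands 5 mm proud of the disc's upper face.
- bar_mid (a point): middle of the black finger bar, half-way up and 45 mm from the axis, on the opposite side of the axis from the notch. The bar stands on the disc along the radius from 20 to 62 mm from the axis, 10 mm thick, 20 mm high (10 mm above and below this point). Pushing it sideways with about 2 N turns the disc; the disc stays where it is left. The point's x axis points outward along the bar, z up.
- hub_top (a point): centre of the top face of the black hub, 44 mm across, on the disc's axis, 24 mm above the disc's upper face (85 mm above the worktop at the start, 75 mm when seated). Pressed here with the notch over the key, the disc slides down against steady friction of about 5 N and stops hard after 10 mm; 12 to 20 N is a good final press. It does not sink by its own weight.
- disc_turn (a joint): angle of the disc about the machine's upright axis, rad, positive counter-clockwise from above; 0 when the notch is exactly over the key. It starts between 0.6 and 1.9 (so it must be turned clockwise) and has a stop at 3.1 either way. The key enters within about 0.04 of 0; a little more is centred by the key's round top as the disc is pressed.
- slicing_disc (a joint): how far the disc is pushed down, m: 0 resting on the key, 0.010 fully seated; negative if it is lifted.
- salt_shaker: clear salt shaker with a grey cap, 44 mm across and 90 mm high, loose bystander; origin under its centre
- spice_jar: spice jar with orange-yellow filling and black and white cap, 43 mm across and 85 mm high, loose bystander; origin under its centre
- lemon: yellow lemon, 71x53x51 mm, loose bystander; origin under its centre
- onion_half: half red onion, cut face up, 68x89x41 mm, loose bystander; origin under its centre
There are look-alikes about, which are no part of the job. There is more than one size of the machine; the job needs the largest.

How it is judged (in metres and radians):
At the end, for the whole second after the job is handed in: The disc is at least 8 of its 10 mm down with its notch over the key (within 0.08 rad) and at rest; salt shaker, spice jar, lemon and onion half are within 30 mm of where they stood (value of joint slicing_disc above 0.008 m and value of joint disc_turn between -0.08 and 0.08 rad and velocity of joint disc_turn between -0.05 and 0.05 rad/s and distance of each of salt_shaker, spice_jar, lemon, onion_half from where it was at the start of the episode below 0.03 m); the robot touches nothing.
It fails at once if the disc is lifted (more than 5 mm above its rest on the key) (value of joint slicing_disc below -0.005 m).
It fails at once if the disc is turned the wrong way (past 2.3 rad counter-clockwise of the key) (value of joint disc_turn above 2.3 rad).
It fails at once if the disc is handled roughly (over 60 N from the fingers) (contact force between the fingers and slicing_disc above 60 N).
It fails at once if a bystander is displaced or lifted by more than 30 mm (distance of any of salt_shaker, spice_jar, lemon, onion_half from where it was at the start of the episode above 0.03 m).
It also fails if it takes over 48 s, if anything falls off the work surface, if the arm or the gripper's body presses on something with over 40 N, if the wrist force passes 120 N, or if a joint passes its speed limit or range.

## Working session

There is one attempt and no reset: what is moved stays moved. The work goes in short steps, Python scripts to look and compute and a tool call to move; the robot and the scene stay as the last step left them, time stands still between calls to the robot, and variables do not carry over. Pictures are saved under pics/ and viewed, and the job is handed in when it is done.

Besides the shell and the picture viewer there is one more tool, called after ">>>" in YAML: its name, and indented under it one key for each argument. step_arm: Moves the arm, as the interface text tells. Its arguments: {"type":"object","properties":{"plan":{"type":"array"},"newtons":{"type":"number"}},"required":["plan"]}

```bash
mkdir -p pics; python3 - <<'E'
from workcell import bot
import cv2, numpy as np, pickle
s=bot.sense();print(s)
for n in("scene","top"):
    p,d=bot.snapshot(n);ci=bot.camera_info(n)
    cv2.imwrite(f"pics/{n}0.png",p[:,:,::-1]);pickle.dump((p,d,ci),open(f"{n}0.pkl","wb"))
    print(n,ci)
E
```

```text
{'time_s': 0.0, 'qpos': array([ 1.06738367e+00,  3.00488087e-01,  1.52160956e+00,  1.73716231e-05,
        1.32068892e+00, -6.66101528e-02]), 'qvel': array([ 0.00040195,  0.00074313,  0.00130952, -0.00085597, -0.00015897,
       -0.00036123]), 'joint_torque': array([-3.72987139e-03, -5.31815314e+01, -3.52731693e+01,  7.07150227e-02,
        2.44842254e-02, -1.83435782e-04]), 'eef_pos': array([232.54640296, 498.11936418, 204.8649671 ]), 'eef_rot': array([ 8.43518746e-01,  5.37099402e-01, -5.27804443e-04,  2.79015951e-04]), 'ft_force': array([ 0.74499694, -0.35389189, -0.72086171]), 'torque': array([-0.02494363,  0.05750152, -0.01405618]), 'width': 0.9979339445629914}
scene {'fx': 517.222226769334, 'fy': 517.222226769334, 'cx': 324.976068266463, 'cy': 206.12635604310773, 'R': array([[ 0.85316852, -0.52107271,  0.02422193],
       [-0.22780603, -0.41396221, -0.88132837],
       [ 0.46926313,  0.74640372, -0.47188304]]), 't': array([-457.04300173,  213.46490753, 1151.53016059])}
top {'fx': 432.71752307919496, 'fy': 432.71752307919496, 'cx': 323.29462497052015, 'cy': 202.43688939009942, 'R': array([[-0.00785476, -0.99985741,  0.0149488 ],
       [-0.98652462,  0.00530514, -0.16352682],
       [ 0.1634242 , -0.01603182, -0.98642562]]), 't': array([   2.88783191,  559.27730155, 1153.10283136])}
```

View pics/scene0.png

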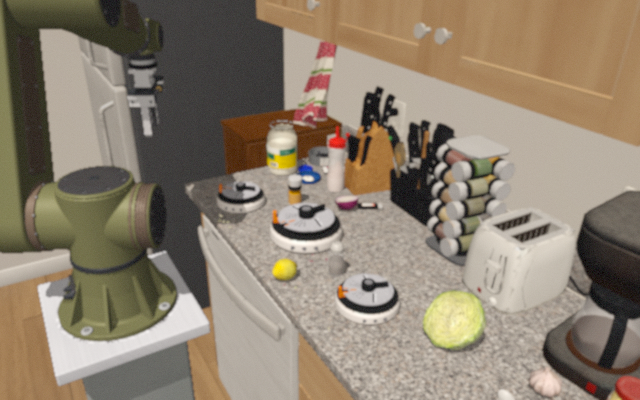

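View pics/top0.png

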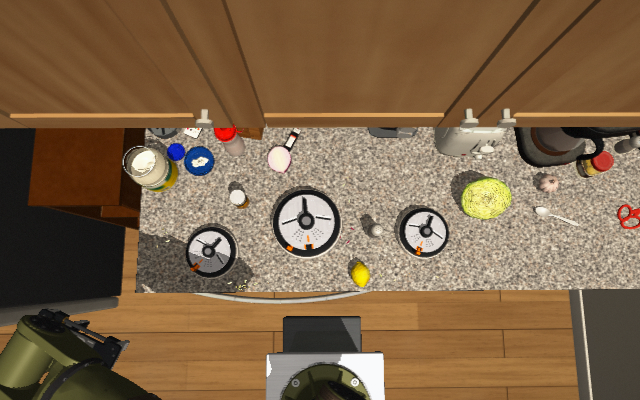

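```bash
cat > h.py <<'E'
import numpy as np,cv2,pickle
def back(ci,u,v,z):
    R,t=np.array(ci['R']),np.array(ci['t'])
    r=R.T@np.array([(u-ci['cx'])/ci['fx'],(v-ci['cy'])/ci['fy'],1]);c=-R.T@t
    return c+r*(z-c[2])/r[2]
def pt(ci,d,u,v):
    z=d[v,u];R,t=np.array(ci['R']),np.array(ci['t'])
    return R.T@(np.array([(u-ci['cx'])/ci['fx']*z,(v-ci['cy'])/ci['fy']*z,z])-t)
def cloud(ci,d):
    v,u=np.mgrid[:d.shape[0],:d.shape[1]]
    X=np.stack([(u-ci['cx'])/ci['fx']*d,(v-ci['cy'])/ci['fy']*d,d],-1)-np.array(ci['t'])
    return X@np.array(ci['R'])
E
python3 - <<'E'
from h import *
p,d,ci=pickle.load(open('top0.pkl','rb'))
c=p[170:275,250:390,::-1];cv2.imwrite('pics/crop0.png',cv2.resize(c,None,fx=5.5,fy=5.5,interpolation=cv2.INTER_CUBIC))
C=cloud(ci,d)
for (u,v) in [(211,252),(307,222),(424,232),(238,197),(376,230),(361,273),(280,158)]:
    print(u,v,pt(ci,d,u,v).round(1))
hsv=cv2.cvtColor(p,cv2.COLOR_RGB2HSV)
# base extents
for name,(u0,u1,v0,v1) in dict(L=(180,245,220,285),M=(265,350,180,265),S=(392,455,200,265)).items():
    W=C[v0:v1,u0:u1].reshape(-1,3);z=W[:,2]
    m=(z>25)&(z<100); 
    (cx,cy),r=cv2.minEnclosingCircle(W[m][:,:2].astype(np.float32)); print(name,cx,cy,r,np.percentile(z[m],[5,50,95,99.9]).round(1))
h=hsv[...,0].astype(int);o=((h<14)&(hsv[...,1]>170)&(hsv[...,2]>130)).astype(np.uint8)
n,l,st,ce=cv2.connectedComponentsWithStats(o[180:265,265:350])
for i in range(1,n):
    vs,us=np.where(l==i);print(st[i],ce[i]+[265,180],C[vs+180,us+265].mean(0).round(1),C[vs+180,us+265][:,2].max())
E
```

```text
211 252 [424.  300.4  62.8]
307 222 [500.1  43.5  87.2]
424 232 [ 473.6 -272.3   65.1]
238 197 [568.5 227.8  86.5]
376 230 [ 477.1 -138.7   92. ]
361 273 [ 365.5 -100.9   48.9]
280 158 [689.8 121.   34.9]
L 426.4186096191406 307.7724304199219 71.6954574584961 [27.7 44.3 61.6 68.8]
M 503.3955078125 44.32392883300781 99.39112854003906 [34.  60.  83.3 90.3]
S 475.9702453613281 -279.6482238769531 71.94670867919922 [27.7 44.7 61.2 67.8]
[24 65  4  4  7] [290.71428571 246.42857143] [437.3  87.8  63.4] 75.72688851009758
[46 64  1  3  3] [311. 245.] [442.1  33.7  42.4] 44.409205796994904
[21 66  2  3  3] [286.66666667 247.        ] [436.5  99.4  52.3] 74.11727606622897
[47 68  1  1  1] [312. 248.] [432.9  30.8  59.5] 59.51416390825325
[24 70  1  1  1] [289. 250.] [427.3  91.8  71.9] 71.9138720375656
[26 70  1  1  1] [291. 250.] [427.   86.2  76.1] 76.08391855967511
```

View pics/crop0.png

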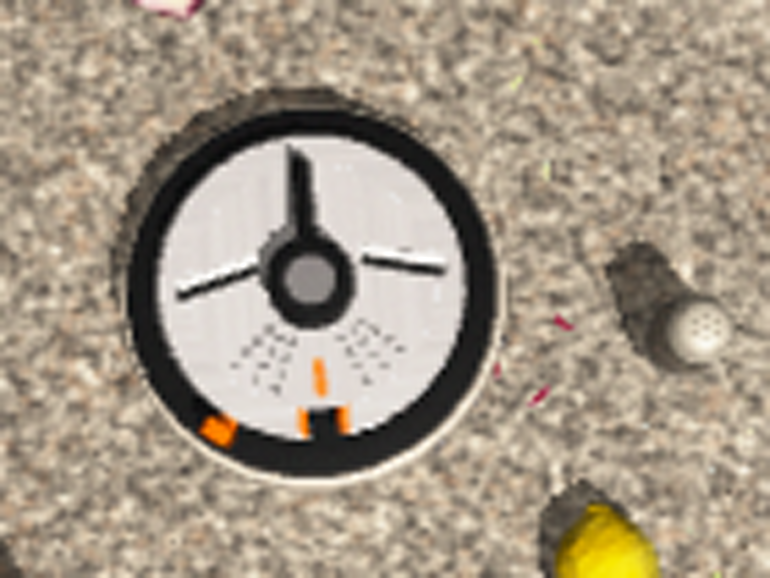

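The three machines in the top view are at (211,252), (307,222) and (424,232). Their enclosing diameters measure about 143, 199 and 144 mm, so the middle one is the 200 mm machine, and the crop shows it clearly. Its marker post is at crop (220,431), the notch at (324,420), and the bar points up to (297,150).

```bash
python3 - <<'E'
from h import *
p,d,ci=pickle.load(open('top0.pkl','rb'))
f=lambda a,b,z:back(ci,250+(a+.5)/5.5-.5,170+(b+.5)/5.5-.5,z)
hub=f(311,278,85);key=f(220,431,74);no=f(324,422,61);no2=f(321,378,61);bar=f(293,148,81)
print(hub,key,no,bar)
for n,q in(('key',key),('notch',no),('line',no2),('bar',bar)):
    v=(q-hub)[:2];print(n,np.hypot(*v),np.arctan2(v[1],v[0]))
# circle of disc: bright
C=cloud(ci,d)[180:265,265:350].reshape(-1,3)
m=(abs(C[:,2]-61)<2.5)
print(cv2.minEnclosingCircle(C[m][:,:2].astype(np.float32)))
m=(C[:,2]>83)&(np.hypot(C[:,0]-500,C[:,1]-42)<40);print(m.sum(),C[m].mean(0),cv2.minEnclosingCircle(C[m][:,:2].astype(np.float32)))
m=(C[:,2]>76)&(C[:,2]<84)&(np.hypot(C[:,0]-500,C[:,1]-42)>26);print(m.sum(),C[m].round(1))
p2,d2,c2=pickle.load(open('scene0.pkl','rb'))
cv2.imwrite('pics/crop1.png',cv2.resize(p2[185:265,255:365,::-1],None,fx=7,fy=7,interpolation=cv2.INTER_CUBIC))
E
```

```text
[505.34661022  45.83974867  85.        ] [432.58257514  90.13073532  74.        ] [437.39316364  40.15906854  61.        ] [569.99281815  54.65792667  81.        ]
key 85.18389694799797 2.594805468665811
notch 68.19047608166993 -3.0581899320161128
line 46.62502781582425 -3.050126157597477
bar 65.24486541985249 0.1355700231608784
((500.278076171875, 46.63258361816406), 79.38870239257812)
191 [504.64920211  45.43041402  85.90885007] ((510.7723693847656, 46.090633392333984), 27.468496322631836)
52 [[566.4  51.7  78. ]
 [566.5  49.   77.6]
 [563.3  54.3  80. ]
 [562.7  51.5  83.3]
 [563.7  46.3  77.9]
 [560.2  54.3  82.1]
 [560.6  46.3  79.8]
 [558.2  54.4  77.8]
 [558.3  49.   77.5]
 [558.1  46.3  78.6]
 [555.   54.3  81. ]
 [555.   51.6  80.8]
 [554.8  48.9  82.1]
 [555.5  46.3  77.6]
 [552.3  54.3  80.5]
 [552.   48.9  82.4]
 [552.2  46.2  81. ]
 [549.8  54.3  79.2]
 [549.5  51.6  81.2]
 [549.5  46.2  81.2]
 [547.3  54.4  77.7]
 [546.9  51.6  80.4]
 [546.9  48.9  80.4]
 [547.   46.3  79.8]
 [544.3  54.3  79.5]
 [544.2  51.6  80.3]
 [543.6  48.9  83.9]
 [543.8  46.2  82.5]
 [541.2  51.6  82.2]
 [541.1  46.2  82.5]
 [538.5  51.6  81.9]
 [538.4  46.2  82.2]
 [536.1  51.7  79.7]
 [535.7  48.9  82.3]
 [533.1  51.6  81.7]
 [533.6  49.   78.4]
 [532.9  46.2  83.1]
 [533.7  43.7  77.6]
 [530.4  51.6  81.5]
 [530.1  48.9  83.6]
 [530.4  46.3  81.3]
 [530.3  43.6  81.9]
 [527.8  51.6  81.3]
 [528.   49.   79.6]
 [528.1  43.6  78.7]
 [522.4  57.   81.4]
 [519.7  59.6  81. ]
 [514.1  64.9  83.2]
 [434.9  88.9  77.3]
 [432.3  94.1  77.6]
 [432.3  91.5  76.6]
 [427.   86.2  76.1]]
```

View pics/crop1.png

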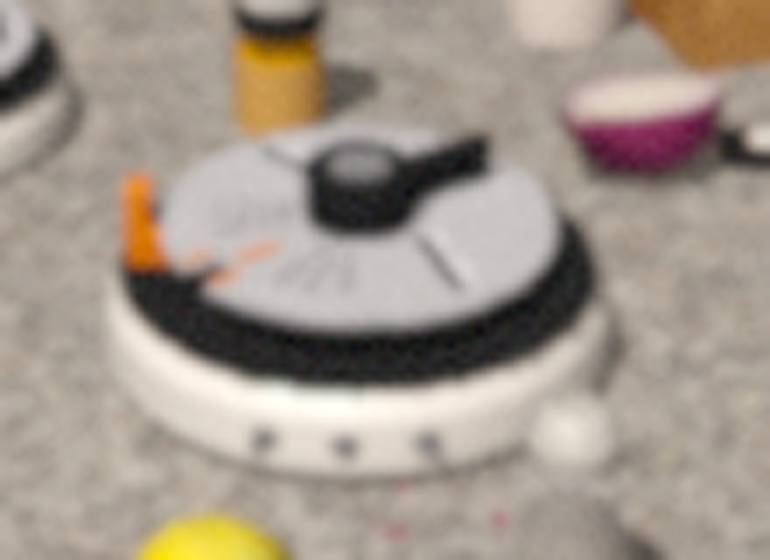

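```bash
cat >> h.py <<'E'
def st(bot,tx,ty,tz,phi=None):
    from scipy.spatial.transform import Rotation as Ro
    s=bot.sense();R=Ro.from_quat(s['eef_rot']).as_matrix();p=s['eef_pos']
    f=np.arctan2(R[1,0],R[0,0])
    print('t',s['time_s'],'p',p.round(1),'phi',round(f,3),'zaxis',R[:,2].round(3),'F',s['ft_force'].round(1),'w',s['width'])
    dw=np.array([tx,ty,tz])-p
    print('tool shift /20:',(R.T@dw/20).round(2), 'turn z /10deg:', None if phi is None else round(-np.degrees(phi-f)/10,2))
E
python3 - <<'E'
from h import *
from workcell import bot
for n in('top','scene'):
    p,d,ci=pickle.load(open(n+'0.pkl','rb'));C=cloud(ci,d)
    m=(C[...,2]>250)&(d>0)&(C[...,0]>300);W=C[m]
    for y0 in range(-300,600,150):
        q=W[(W[:,1]>y0)&(W[:,1]<y0+150)]
        if len(q):print(n,y0,q[:,0].min(),np.percentile(q[:,0],5),q[:,2].min())
st(bot,549,84,205,1.66)
E
```

```text
top -300 592.9804911620133 620.7147442813124 491.34947984609926
top -150 620.242792783818 622.019780103321 487.694164730706
top 0 620.0033133408459 621.3039559791043 487.18263620025357
top 150 593.4493279825056 621.1141155489076 489.0168438371675
top 300 620.4706378198014 621.9374872514383 490.48230406580643
top 450 300.1097575580508 621.485880770058 328.86408701656035
scene -300 588.6881781295388 616.0810072833212 250.00652148168228
scene -150 614.7066688192191 617.8410184906407 250.2214538949497
scene 0 613.7474142445457 617.4609676324458 250.00087977266722
scene 150 588.9819827524105 616.5473756355103 250.00131453642894
scene 300 614.7092193630915 617.3029928823621 250.0046948616663
scene 450 614.456736568349 617.6919439244105 250.04991672825076
t 0.1 p [232.5 498.2 205. ] phi 1.134 zaxis [-0.    -0.001 -1.   ] F [0.8 0.1 0.4] w 0.9976176003412831
tool shift /20: [-1.207e+01  2.310e+01  1.000e-02] turn z /10deg: -3.01
```

>>> step_arm:
  plan:
    - [0,[0,0,0],[0,0,-1]]
    - [0,[0,0,0],[0,0,-1]]
    - [0,[0,0,0],[0,0,-1]]
    - [0,[-1,0.63,0],[0,0,0]]
    - [0,[-1,0.63,0],[0,0,0]]
    - [0,[-1,0.63,0],[0,0,0]]
    - [0,[-1,0.63,0],[0,0,0]]
    - [0,[-1,0.63,0],[0,0,0]]
  newtons: 20

```text
time_s: 1.1
eef_pos: [304.4, 403.5, 205.2]
eef_rot: [0.676, 0.737, -0.0, 0.0]
ft_force: [-0.2, 0.4, 0.5]
width: 0.189
```

>>> step_arm:
  plan:
    - [0,[-1,0.63,0.2],[0,0,0]]
    - [0,[-1,0.63,0.2],[0,0,0]]
    - [0,[-1,0.63,0.2],[0,0,0]]
    - [0,[-1,0.63,0.2],[0,0,0]]
    - [0,[-1,0.63,0.3],[0,0,0]]
    - [0,[-1,0.63,0.3],[0,0,0]]
    - [0,[-1,0.63,0.4],[0,0,0]]
    - [0,[-1,0.63,0.4],[0,0,0]]

```text
time_s: 2.1
eef_pos: [418.7, 252.8, 161.0]
eef_rot: [0.676, 0.737, -0.0, -0.0]
ft_force: [-0.6, 0.0, 0.1]
width: 0.009
```

>>> step_arm:
  plan:
    - [0,[-1,0.63,0.4],[0,0,0]]
    - [0,[-1,0.63,0.4],[0,0,0]]
    - [0,[-1,0.63,0.4],[0,0,0]]
    - [0,[-1,0.63,0.4],[0,0,0]]
    - [0,[-1,0.63,0.3],[0,0,0]]
    - [0,[-1,0.63,0.2],[0,0,0]]
    - [0,[-0.7,0.6,0],[0,0,0]]
    - [0,[0,0,0],[0,0,0]]

```text
time_s: 3.1
eef_pos: [517.8, 127.1, 119.4]
eef_rot: [0.676, 0.737, -0.0, -0.0]
ft_force: [-0.4, 0.5, 0.7]
width: 0.008
```

```bash
python3 - <<'E'
from h import *
from workcell import bot
st(bot,549,86,69,1.66)
for n in("scene","wrist"):
    ci=bot.camera_info(n);p,d=bot.snapshot(n);cv2.imwrite(f"pics/{n}1.png",p[:,:,::-1]);pickle.dump((p,d,ci),open(f"{n}1.pkl","wb"))
E
```

```text
t 3.1 p [517.8 127.1 119.4] phi 1.656 zaxis [-0.  0. -1.] F [-0.4  0.5  0.7] w 0.007805646807638957
tool shift /20: [-2.18  1.38  2.52] turn z /10deg: -0.02
```

View pics/wrist1.png

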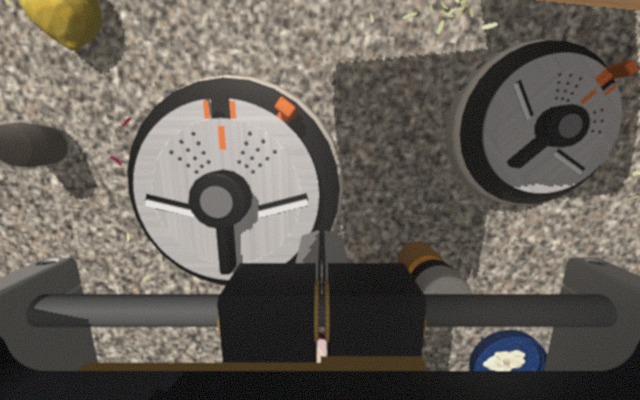

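View pics/scene1.png

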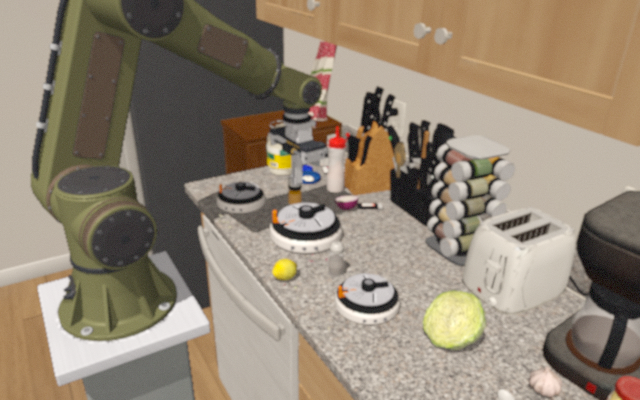

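The wrist view shows the hub at (217,202), the notch at (219,107), the marker at (285,106) and the bar running down to (227,270). The shut fingertips are at about (321,240), on the bar's counter-clockwise side.

```bash
python3 - <<'E'
from h import *
p,d,ci=pickle.load(open('wrist1.pkl','rb'))
hub=back(ci,217,202,85);print('hub',hub)
for n,q in(('key',back(ci,285,104,74)),('notch',back(ci,219.5,108,61)),('line',back(ci,222,137,61)),('bar',back(ci,227,268,81))):
    v=(q-hub)[:2];print(n,q.round(1),np.hypot(*v),np.arctan2(v[1],v[0]))
C=cloud(ci,d);m=(C[...,2]>59)&(C[...,2]<63.5)&(np.hypot(C[...,0]-505,C[...,1]-46)<90)
m[230:]=0
print(cv2.minEnclosingCircle(C[m][:,:2].astype(np.float32)))
m=(abs(C[...,2]-86)<3)&(np.hypot(C[...,0]-505,C[...,1]-46)<40);m[235:]=0
print(C[m].mean(0),cv2.minEnclosingCircle(C[m][:,:2].astype(np.float32)))
cv2.imwrite('pics/wc.png',cv2.resize(p[70:290,120:350,::-1],None,fx=2.7,fy=2.7,interpolation=cv2.INTER_CUBIC))
E
```

```text
hub [502.75523139  49.02009542  85.        ]
key [429.   93.7  74. ] 86.22742291627772 2.596885951465219
notch [435.   42.5  61. ] 68.03166814783947 -3.04571453216673
line [456.4  44.6  61. ] 46.52909644591817 -3.0454781409863205
bar [557.   55.7  81. ] 54.63426012970021 0.1230586563920106
((493.0432434082031, 47.031455993652344), 79.5602798461914)
[502.26564891  48.4380655   84.21231714] ((502.6900939941406, 48.5335693359375), 21.45134162902832)
```

View pics/wc.png

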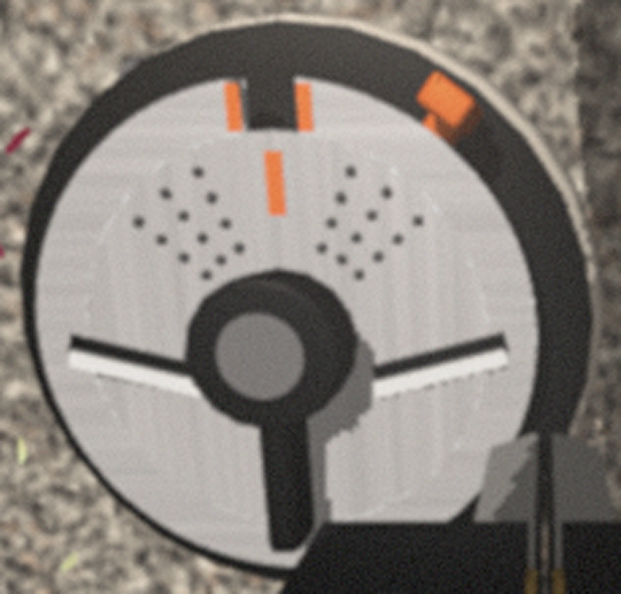

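>>> step_arm:
  plan:
    - [0,[-0.7,0.43,0],[0,0,0]]
    - [0,[-0.7,0.43,0.3],[0,0,0]]
    - [0,[-0.65,0.43,0.6],[0,0,0]]
    - [0,[0,0,0.6],[0,0,0]]
    - [0,[0,0,0.6],[0,0,0]]
    - [0,[0,0,0.4],[0,0,0]]
    - [0,[0,0,0],[0,0,0]]

```text
time_s: 4.08
eef_pos: [546.1, 89.3, 68.8]
eef_rot: [0.676, 0.737, -0.0, -0.0]
ft_force: [-0.4, 0.3, -0.1]
width: 0.005
```

```bash
python3 - <<'E'
from h import *
from workcell import bot
st(bot,548.5,70,69,1.66)
for n in("wrist",):
    ci=bot.camera_info(n);p,d=bot.snapshot(n);cv2.imwrite(f"pics/{n}2.png",p[:,:,::-1]);pickle.dump((p,d,ci),open(f"{n}2.pkl","wb"))
E
```

```text
t 4.075 p [546.1  89.3  68.8] phi 1.658 zaxis [-0.001 -0.    -1.   ] F [-0.4  0.3 -0.1] w 0.005468237229100353
tool shift /20: [-0.97  0.03 -0.01] turn z /10deg: -0.01
```

View pics/wrist2.png

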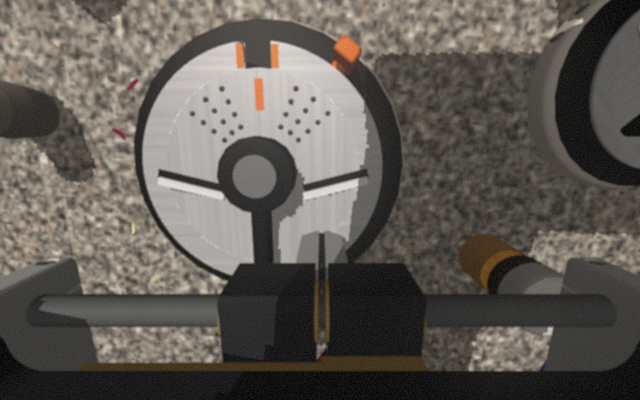

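>>> step_arm:
  plan:
    - [0,[-0.4,0.03,0],[0,0,0]]
    - [0,[-0.3,0,0],[0,0,0]]
    - [0,[-0.2,0,0],[0,0,0]]
    - [0,[0,0,0],[0,0,0]]

```text
time_s: 4.62
eef_pos: [548.8, 70.8, 69.5]
eef_rot: [0.676, 0.737, 0.0, 0.0]
ft_force: [-0.3, 0.6, 0.5]
width: 0.006
```

>>> step_arm:
  plan:
    - [0,[-0.19,0.06,0],[0,0,0.46]]
    - [0,[-0.19,0.06,0],[0,0,0.46]]
    - [0,[-0.19,0.06,0],[0,0,0.46]]
    - [0,[-0.19,0.06,0],[0,0,0.46]]
    - [0,[0,0,0],[0,0,0]]

```text
time_s: 5.25
eef_pos: [553.0, 55.8, 69.5]
eef_rot: [0.785, 0.62, 0.0, 0.0]
ft_force: [-0.8, 0.2, 0.1]
width: 0.004
```

```bash
cat >m.py <<'E'
from h import *
from workcell import bot
import sys
k=sys.argv[1]
s=bot.sense();q=s['eef_pos'];b=np.arctan2(q[1]-47.5,q[0]-503.5)
st(bot,548,70,69)
r=np.hypot(q[1]-47.5,q[0]-503.5)
print('r',r,'bar if contact 17.5:',b-np.arcsin(17.5/r))
ci=bot.camera_info("wrist");p,d=bot.snapshot("wrist");cv2.imwrite(f"pics/wrist{k}.png",p[:,:,::-1]);pickle.dump((p,d,ci),open(f"wrist{k}.pkl","wb"))
E
python3 m.py 3
```

```text
t 5.25 p [553.   55.8  69.5] phi 1.337 zaxis [ 0.  0. -1.] F [-0.8  0.2  0.1] w 0.0037233907454737817
tool shift /20: [ 0.63 -0.41  0.02] turn z /10deg: None
r 50.19608792802498 bar if contact 17.5: -0.18986295359264735
```

View pics/wrist3.png

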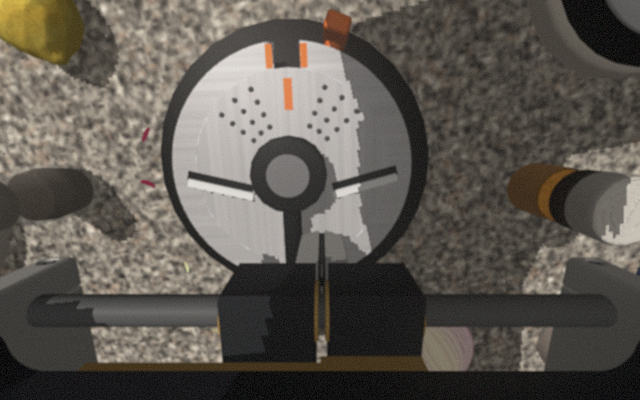

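```bash
cat > a.py <<'E'
from h import *
import sys
k=sys.argv[1];p,d,ci=pickle.load(open(f'wrist{k}.pkl','rb'))
a=[float(x) for x in sys.argv[2:]]
hub=back(ci,a[0],a[1],85);print('hub',hub.round(1))
hub[:2]=hub[:2]
an=[]
for n,q in(('notch',back(ci,a[2],a[3],61)),('line',back(ci,a[4],a[5],61)),('key',back(ci,a[6],a[7],74)) if len(a)>6 else ('hub',hub)):
    v=(q-hub)[:2];x=np.arctan2(v[1],v[0])%(2*np.pi);print(n,q.round(1),np.hypot(*v).round(1),x,'turn',x-2.596)
cv2.imwrite(f'pics/wc{k}.png',cv2.resize(p[0:280,130:460,::-1],None,fx=2,fy=2,interpolation=cv2.INTER_CUBIC))
E
python3 a.py 3 288 176 285.5 56 288 94 337 20
```

```text
hub [502.9  48.4  85. ]
notch [437.7  61.6  61. ] 66.5 2.942174792181347 turn 0.3461747921813467
line [458.1  57.7  61. ] 45.8 2.9383479365056653 turn 0.3423479365056652
key [430.7  93.   74. ] 84.9 2.58826033765291 turn -0.007739662347090004
```

View pics/wc3.png

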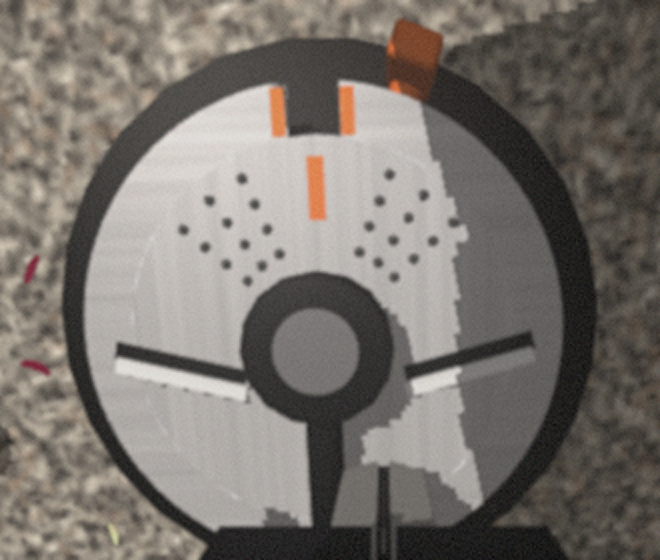

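>>> step_arm:
  plan:
    - [0,[-0.18,0.06,0],[0,0,0.43]]
    - [0,[-0.18,0.06,0],[0,0,0.43]]
    - [0,[-0.18,0.06,0],[0,0,0.43]]
    - [0,[-0.18,0.06,0],[0,0,0.43]]
    - [0,[0,0,0],[0,0,0]]

```text
time_s: 5.92
eef_pos: [552.5, 40.8, 69.5]
eef_rot: [0.868, 0.496, -0.0, -0.0]
ft_force: [-0.5, -0.4, -0.6]
width: 0.002
```

```bash
python3 m.py 4; python3 a.py 4 300 176 300 60 300 94
```

```text
t 5.925 p [552.5  40.8  69.5] phi 1.038 zaxis [-0. -0. -1.] F [-0.5 -0.4 -0.6] w 0.0018838866337909206
tool shift /20: [ 1.14 -0.94  0.02] turn z /10deg: None
r 49.48637146772373 bar if contact 17.5: -0.4980161171106454
hub [505.8  53.9  85. ]
notch [450.2  86.1  61. ] 64.3 2.6178833550822347 turn 0.0218833550822346
line [466.   76.4  61. ] 45.7 2.6285285792137643 turn 0.032528579213764175
hub [505.8  53.9  85. ] 0.0 0.0 turn -2.596
```

View pics/wc4.png

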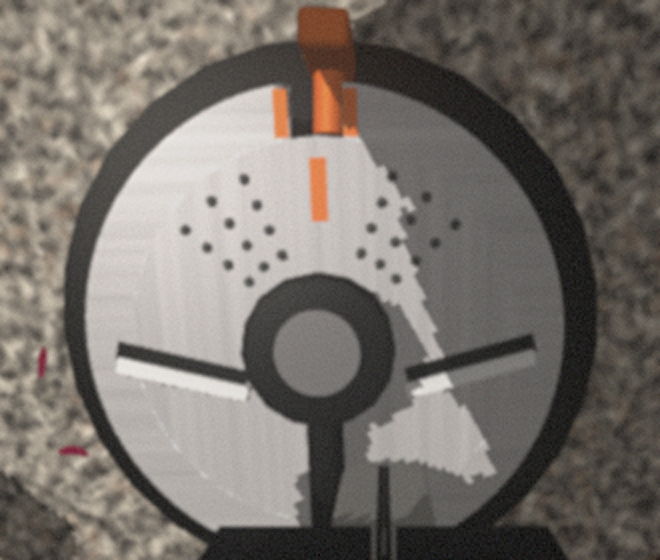

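```bash
python3 a.py 4 288.5 176 288 56 289 94.5; python3 - <<'E'
from h import *
p,d,ci=pickle.load(open('wrist4.pkl','rb'))
a=np.array([503,48.2])
for n,u,v,z in(('keyridge',130+327.5/2,55,56),('keyend',130+327/2,65,56),('post',130+324/2,4.5,74),('notch',130+316.5/2,56,61)):
    q=back(ci,u,v,z)[:2];w=q-a;print(n,q,np.hypot(*w),np.arctan2(w[1],w[0]))
E
```

```text
hub [502.6  48.4  85. ]
notch [444.8  81.2  61. ] 66.4 2.625877685971049 turn 0.029877685971048784
line [462.9  70.6  61. ] 45.5 2.632992210216752 turn 0.0369922102167517
hub [502.6  48.4  85. ] 0.0 0.0 turn -2.596
keyridge [444.79317073  84.59703422] 68.6496837113211 2.5827738838444145
keyend [449.36526488  81.58699774] 63.17734110364647 2.584801508116868
post [428.50680187  95.54853217] 88.26732161864714 2.575400886586337
notch [444.88709405  81.33127694] 66.893881258409 2.6234342452835446
```

>>> step_arm:
  plan:
    - [0,[-0.05,0.02,0],[0,0,0.13]]
    - [0,[-0.05,0.02,0],[0,0,0.13]]
    - [0,[0,0,0],[0,0,0]]

```text
time_s: 6.35
eef_pos: [552.2, 38.6, 69.4]
eef_rot: [0.88, 0.475, -0.0, -0.0]
ft_force: [-0.3, 0.4, -0.6]
width: 0.005
```

```bash
python3 m.py 5; python3 a.py 5 288.5 176 288 56 289 94.5
```

```text
t 6.35 p [552.2  38.6  69.4] phi 0.991 zaxis [-0.  0. -1.] F [-0.3  0.4 -0.6] w 0.0049812735998594005
tool shift /20: [ 1.2  -1.03  0.02] turn z /10deg: None
r 49.46221900827773 bar if contact 17.5: -0.5420606386924071
hub [502.7  48.6  85. ]
notch [446.5  84.1  61. ] 66.4 2.578624233015547 turn -0.0173757669844532
line [464.1  72.6  61. ] 45.5 2.5857343068909238 turn -0.010265693109076324
hub [502.7  48.6  85. ] 0.0 0.0 turn -2.596
```

View pics/wc5.png

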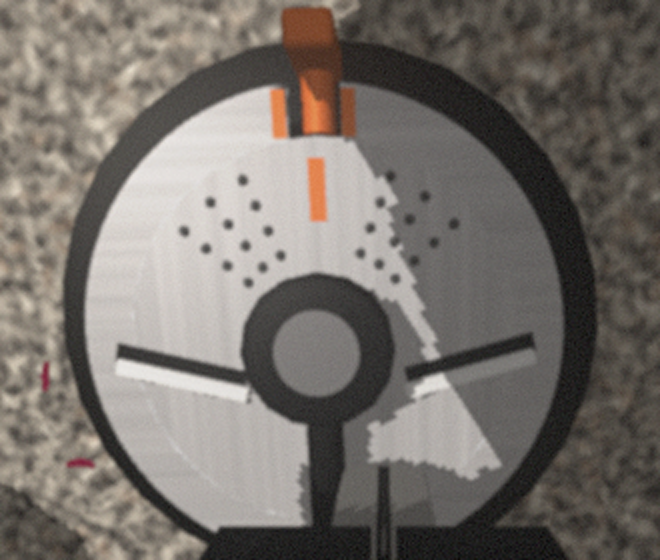

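>>> step_arm:
  plan:
    - [0,[-0.04,0.01,0],[0,0,0.09]]
    - [0,[0,0,0],[0,0,0]]

```text
time_s: 6.65
eef_pos: [551.9, 37.8, 69.4]
eef_rot: [0.884, 0.468, -0.0, 0.0]
ft_force: [0.4, 0.9, -0.6]
width: 0.008
```

```bash
python3 m.py 6; python3 a.py 6 288.5 176 288 56 289 94.5
```

```text
t 6.65 p [551.9  37.8  69.4] phi 0.975 zaxis [-0. -0. -1.] F [ 0.4  0.9 -0.6] w 0.008153018684480703
tool shift /20: [ 1.22 -1.07  0.02] turn z /10deg: None
r 49.412210114742784 bar if contact 17.5: -0.5600721646656548
hub [502.6  48.6  85. ]
notch [447.   84.9  61. ] 66.4 2.5626589378912934 turn -0.03334106210870669
line [464.4  73.2  61. ] 45.5 2.5697628141289295 turn -0.0262371858710706
hub [502.6  48.6  85. ] 0.0 0.0 turn -2.596
```

View pics/wc6.png

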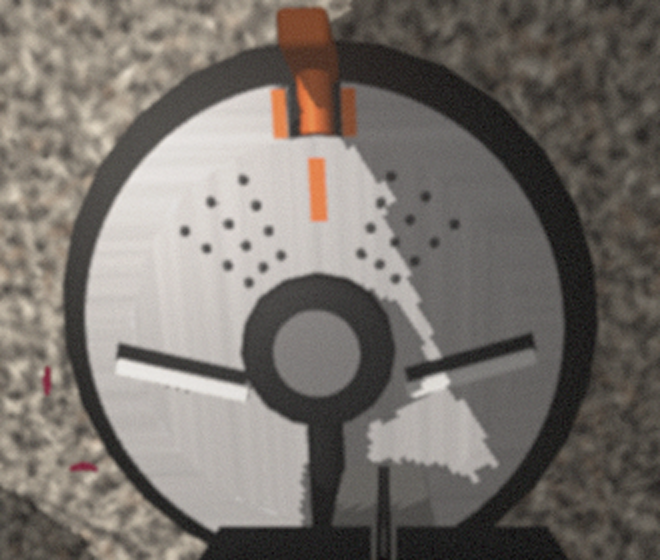

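The notch is now centred over the key: the key spans crop x 300–337 and the slot spans 290–343. I'll back off, rise and move over the hub.

>>> step_arm:
  plan:
    - [0,[0.3,0,0],[0,0,0]]
    - [0,[0.3,0,0],[0,0,0]]
    - [0,[0,0,-1],[0,0,0]]
    - [0,[0,0,-1],[0,0,0]]
    - [0,[-0.5,-0.8,0],[0,0,0]]
    - [0,[-0.5,-0.8,0],[0,0,0]]
    - [0,[-0.5,-0.7,0],[0,0,0]]
    - [0,[0,0,0],[0,0,0]]

```text
time_s: 7.7
eef_pos: [503.6, 49.0, 109.7]
eef_rot: [0.883, 0.469, 0.0, 0.0]
ft_force: [-0.3, -0.1, 0.3]
width: 0.003
```

```bash
python3 m.py 7; python3 - <<'E'
from h import *
from workcell import bot
st(bot,503,48.2,87)
E
```

```text
t 7.7 p [503.6  49.  109.7] phi 0.976 zaxis [ 0. -0. -1.] F [-0.3 -0.1  0.3] w 0.002629221202903375
tool shift /20: [2.11 1.25 2.04] turn z /10deg: None
r 1.508152888284541 bar if contact 17.5: nan
t 7.75 p [504.2  48.9 109.8] phi 0.975 zaxis [ 0.001 -0.    -1.   ] F [ 0.5  0.2 -0.6] w 0.004262877175710174
tool shift /20: [-0.06 -0.03  1.14] turn z /10deg: Nonem.py:8: RuntimeWarning: invalid value encountered in arcsin
  print('r',r,'bar if contact 17.5:',b-np.arcsin(17.5/r))
```

View pics/wrist7.png

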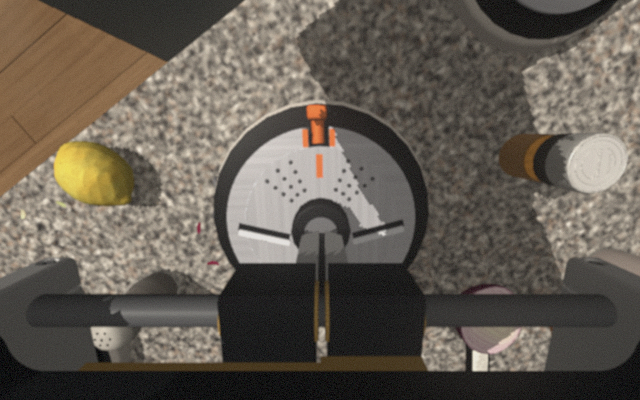

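>>> step_arm:
  plan:
    - [0,[-0.05,0,0.5],[0,0,0]]
    - [0,[0,0,0.5],[0,0,0]]
    - [0,[0,0,0.15],[0,0,0]]
    - [0,[0,0,0.1],[0,0,0]]
    - [0,[0,0,0.1],[0,0,0]]
    - [0,[0,0,0],[0,0,0]]

```text
time_s: 8.5
eef_pos: [503.4, 47.9, 82.5]
eef_rot: [0.883, 0.468, 0.0, 0.0]
ft_force: [-0.0, 0.2, -0.0]
width: 0.006
```

>>> step_arm:
  plan:
    - [0,[0,0,0.1],[0,0,0]]
    - [0,[0,0,0.1],[0,0,0]]
    - [0,[0,0,0],[0,0,0]]

```text
time_s: 8.88
eef_pos: [503.4, 47.9, 78.4]
eef_rot: [0.883, 0.468, 0.0, 0.0]
ft_force: [1.5, -0.3, 0.5]
width: 0.003
```

>>> step_arm:
  plan:
    - [0,[0,0,0.1],[0,0,0]]
    - [0,[0,0,0.05],[0,0,0]]
    - [0,[0,0,0],[0,0,0]]

```text
time_s: 9.25
eef_pos: [503.4, 47.9, 75.4]
eef_rot: [0.883, 0.468, 0.0, 0.0]
ft_force: [1.6, 0.9, 2.5]
width: 0.001
```

>>> step_arm:
  plan:
    - [0,[0,0,0.03],[0,0,0]]
    - [0,[0,0,0],[0,0,0]]

```text
time_s: 9.5
eef_pos: [503.4, 47.9, 75.2]
eef_rot: [0.883, 0.469, 0.0, 0.0]
ft_force: [0.4, 1.0, 7.9]
width: 0.005
```

>>> step_arm:
  plan:
    - [0,[0,0,0.03],[0,0,0]]
    - [0,[0,0,0],[0,0,0]]

```text
time_s: 9.75
eef_pos: [503.5, 47.9, 75.1]
eef_rot: [0.883, 0.469, 0.0, 0.0]
ft_force: [-3.0, 0.0, 15.8]
width: 0.011
```

It's at a hard stop: 15.8 N at z = 75.1, where a seated hub should be at 75. I'll retract and look.

>>> step_arm:
  plan:
    - [0,[0,0,-0.2],[0,0,0]]
    - [0,[0,0,-0.7],[0,0,0]]
    - [0,[0,0,-1],[0,0,0]]
    - [0,[0,0,-1],[0,0,0]]
    - [0,[0,0,-1],[0,0,0]]
    - [0,[0,0,-1],[0,0,0]]
    - [0,[0,0,0],[0,0,0]]

```text
time_s: 10.62
eef_pos: [503.7, 47.9, 173.8]
eef_rot: [0.883, 0.468, 0.001, 0.001]
ft_force: [0.8, -0.7, -0.8]
width: 0.005
```

```bash
python3 - <<'E'
from h import *
from workcell import bot
st(bot,503,48.2,87)
ci=bot.camera_info("wrist");p,d=bot.snapshot("wrist")
cv2.imwrite("pics/wrist8.png",p[:,:,::-1])
C=cloud(ci,d);r=np.hypot(C[...,0]-503,C[...,1]-48.2);m=np.zeros(d.shape,bool);m[:235]=1
print('disc z',np.median(C[m&(r>30)&(r<60)][:,2]),'hub z',np.median(C[m&(r<18)][:,2]))
p2,d2=bot.snapshot("scene");c2=bot.camera_info("scene")
cv2.imwrite('pics/crop9.png',cv2.resize(p2[185:305,235:395,::-1],None,fx=4.5,fy=4.5,interpolation=cv2.INTER_CUBIC))
E
```

```text
t 10.625 p [503.7  47.9 173.8] phi 0.975 zaxis [ 0.003  0.    -1.   ] F [ 0.8 -0.7 -0.8] w 0.004843814994247515
tool shift /20: [-0.02 -0.05  4.34] turn z /10deg: None
disc z 50.156183222943724 hub z 74.3329028768202
```

View pics/wrist8.png

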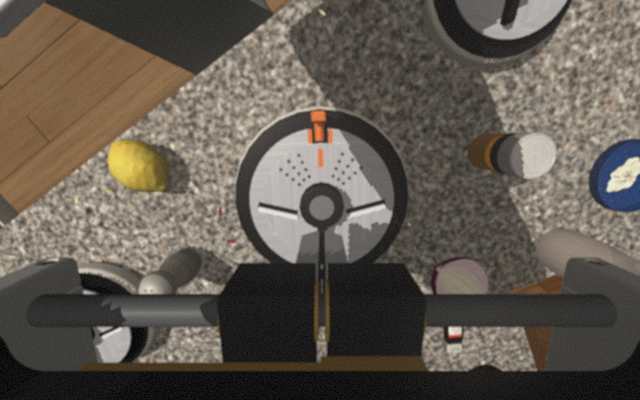

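View pics/crop9.png

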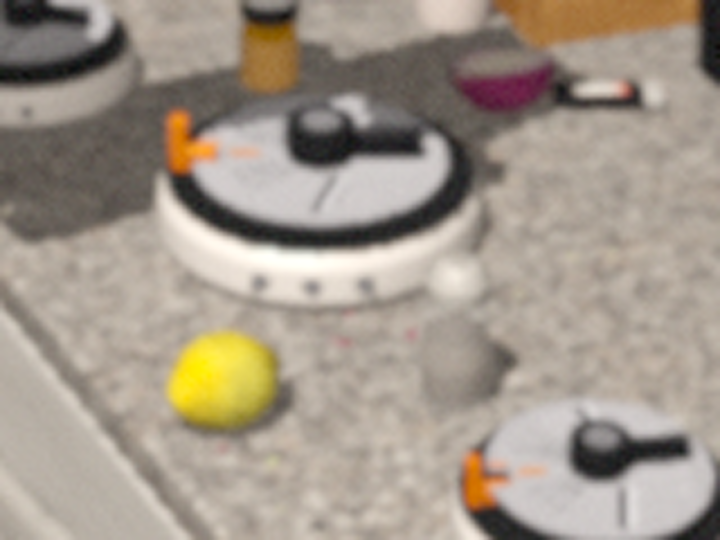

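The disc is seated: its face measures z ≈ 50 and the hub ≈ 74, with the key at wrist-view (320,130) filling the notch. The bystanders stand where they were, and the arm is clear at z = 174.

```bash
python3 -c "
from workcell import bot
print(bot.job_done())"
```

```text
the job is handed in; nothing more can be done
None
```

The slicing disc on the largest (200 mm) machine is fully seated with its notch over the orange key. I handed the job in at about 10.7 s; no verdict is reported.

- **Turning:** I pushed the finger bar clockwise about 0.65 rad with the closed fingers. Repeated wrist views then showed the key centred in the notch. In the last one, the hub and notch pixels gave about −0.03 rad, using a key angle measured earlier. By eye the key sat centred in the slot, so I went by that.
- **Pressing:** I pressed the hub straight down to a hard stop, with a final press of 15.8 N at 75.1 mm (75 mm expected when seated).
- **Last checks:** By depth the disc face was at 50.2 mm (51 expected) and the hub at 74.3 mm (75 expected), within the camera's roughly 2 mm calibration. The key fills the notch in the picture.
- **Clearance:** The salt shaker, spice jar, lemon and onion look unmoved in the pictures; I did not measure their positions again. The arm ended about 100 mm above the hub, with no contact force beyond sensor noise (under 1 N).

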